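# Seal the dried rock cores, vent the empty vials

### The job

The caps on the leaning stand have got mixed up: a vial that holds a dried rock core plug must be sealed before weighing, with its cap pressed fully down, and a vial that is empty must stay vented to dry, with its cap pulled fully up to its raised position. Look which of the four vials are wrong and put their caps right, so that all four are as they should be. Leave the tin, the jar and the tweezers near the stand where they are.

Things in the scene. Friction and masses are not known exactly. Their poses are not given: they have to be found in the camera images.
- stand: Leaning vial stand, fixed: base 120 x 284 mm. Its four identical vials, clipped fast, stand in a row along its y axis, 64 mm apart, centred, leaning 30 degrees, tops towards +x. Origin: on the bench under the middle of the vials' feet; x to the back (away from the robot at yaw 0), z up.
- light_bar (a point): Middle of the stand's light bar: a fixed round bar 14 mm thick and 276 mm long along the stand's y axis, 221 mm above the bench, carried by thin posts at the ends of the stand. It hangs over the row, 66 mm in front of the vials' axes produced, so that a tool must come in behind it, in line with the leaning vials.
- vial_a: One of the four identical clear vials (30 mm diameter, 74 mm tall without its cap), fixed in the stand. It holds a rock core plug or is empty. Origin: centre of its foot; z runs up along its leaning axis, x points across the row to the back of the stand (and down), y along the row.
- cap_a_top (a point): Centre of the top face of the black ribbed cap of vial_a; moves with the cap. The cap is 32 mm in diameter and reaches 18 mm down from here along the axis. The next caps in the row leave 32 mm free beside it. z runs out along the vial's axis.
- cap_a (a joint): Height of the cap of vial_a along the vial's axis, m: 0 = sealed, down on the rim of the neck; 0.012 = vented, raised so that 12 mm of the pale rubber stopper with its air slot shows (end stop: the cap cannot come off). A snap holds it in both places (5 N to pass midway).
- vial_b: One of the four identical clear vials (30 mm diameter, 74 mm tall without its cap), fixed in the stand. It holds a rock core plug or is empty. Origin: centre of its foot; z runs up along its leaning axis, x points across the row to the back of the stand (and down), y along the row.
- cap_b_top (a point): Centre of the top face of the black ribbed cap of vial_b; moves with the cap. The cap is 32 mm in diameter and reaches 18 mm down from here along the axis. The next caps in the row leave 32 mm free beside it. z runs out along the vial's axis.
- cap_b (a joint): Height of the cap of vial_b along the vial's axis, m: 0 = sealed, down on the rim of the neck; 0.012 = vented, raised so that 12 mm of the pale rubber stopper with its air slot shows (end stop: the cap cannot come off). A snap holds it in both places (5 N to pass midway).
- vial_c: One of the four identical clear vials (30 mm diameter, 74 mm tall without its cap), fixed in the stand. It holds a rock core plug or is empty. Origin: centre of its foot; z runs up along its leaning axis, x points across the row to the back of the stand (and down), y along the row.
- cap_c_top (a point): Centre of the top face of the black ribbed cap of vial_c; moves with the cap. The cap is 32 mm in diameter and reaches 18 mm down from here along the axis. The next caps in the row leave 32 mm free beside it. z runs out along the vial's axis.
- cap_c (a joint): Height of the cap of vial_c along the vial's axis, m: 0 = sealed, down on the rim of the neck; 0.012 = vented, raised so that 12 mm of the pale rubber stopper with its air slot shows (end stop: the cap cannot come off). A snap holds it in both places (5 N to pass midway).
- vial_d: One of the four identical clear vials (30 mm diameter, 74 mm tall without its cap), fixed in the stand. It holds a rock core plug or is empty. Origin: centre of its foot; z runs up along its leaning axis, x points across the row to the back of the stand (and down), y along the row.
- cap_d_top (a point): Centre of the top face of the black ribbed cap of vial_d; moves with the cap. The cap is 32 mm in diameter and reaches 18 mm down from here along the axis. The next caps in the row leave 32 mm free beside it. z runs out along the vial's axis.
- cap_d (a joint): Height of the cap of vial_d along the vial's axis, m: 0 = sealed, down on the rim of the neck; 0.012 = vented, raised so that 12 mm of the pale rubber stopper with its air slot shows (end stop: the cap cannot come off). A snap holds it in both places (5 N to pass midway).
- plug_1: Dry brown rock core plug, 25 mm diameter, 34 mm long, standing inside one of the vials. Origin: centre of its lower end, 2 mm above the origin of the vial that holds it.
- plug_2: Dry brown rock core plug, 25 mm diameter, 34 mm long, standing inside one of the vials. Origin: centre of its lower end, 2 mm above the origin of the vial that holds it.
- tin: Bystander: open aluminium moisture tin, 64 mm diameter, 40 mm tall, loose behind the stand. Origin: centre of its underside.
- jar: Bystander: white jar, 57 mm diameter, 59 mm tall, loose beside the stand. Origin: centre of its underside.
- tweezers: Bystander: steel tweezers, 112 mm long, 8 mm thick, lying loose behind the stand. Origin: centre of their underside.

How it is judged:
At the end, for the whole second after the job is handed in: Each of the two vials that hold a rock core plug is sealed (cap less than 2 mm up) and each of the two empty vials is vented (cap more than 9.5 mm up of 12 mm), all caps at rest (((distance between plug_1 and vial_a below 0.015 m and value of joint cap_a below 0.002 m and value of joint cap_d above 0.0095 m) or (distance between plug_1 and vial_d below 0.015 m and value of joint cap_d below 0.002 m and value of joint cap_a above 0.0095 m)) and ((distance between plug_2 and vial_b below 0.015 m and value of joint cap_b below 0.002 m and value of joint cap_c above 0.0095 m) or (distance between plug_2 and vial_c below 0.015 m and value of joint cap_c below 0.002 m and value of joint cap_b above 0.0095 m)) and velocity of joint cap_a between -0.005 and 0.005 m/s and velocity of joint cap_b between -0.005 and 0.005 m/s and velocity of joint cap_c between -0.005 and 0.005 m/s and velocity of joint cap_d between -0.005 and 0.005 m/s); the robot touches nothing.
It fails at once if the tin is pushed more than 25 mm away or knocked over (distance of tin from where it was at the start of the episode above 0.025 m or angle between tin's own z axis and vertical above 0.5 rad).
It fails at once if the jar is pushed more than 25 mm away or knocked over (distance of jar from where it was at the start of the episode above 0.025 m or angle between jar's own z axis and vertical above 0.5 rad).
It fails at once if the tweezers are pushed more than 25 mm away (distance of tweezers from where it was at the start of the episode above 0.025 m).
It also fails if it takes over 35 s, if anything falls off the work surface, if the arm or the gripper's body presses on something with over 40 N, if the wrist force passes 120 N, or if a joint passes its speed limit or range.

### The arm

A 6-joint arm with a two-finger parallel gripper is mounted at the origin on a cart in front of the work surface, level with it; the furniture and walls round the work are solid. World frame = base frame: x ahead of the robot, y to its left, z up, the work surface at z = 0. Lengths are in m, angles in rad, forces in N, time in s.
With the tool pointing down it reaches from about 0.25 to 0.725 m from the base axis. Payload 4 kg.
Tool frame: the origin (TCP) lies midway between the tips of the shut fingers; the grasp point (between the pads) lies 19 mm behind it (bot.grip_depth is the distance from the TCP to the grasp point, in m); z points along the fingers, y is the line along which they close (so a half turn about z gives the same grasp; the last joint's range is limited). The gripper opens to 85 mm and grips with 20 to 120 N. Pads are 22 mm wide; open, the fingers measure 114 mm over their backs; the gripper's body (76 mm by 85 mm) begins 54 mm behind the grasp point. The pads swing forward as they close: fully open they stand 13 mm farther back than shut.
Start: joints at [-1.24, 0.241, 0.005, 1.335, 0, 1.571], TCP at [0.162, -0.473, 0.207] pointing down, gripper open.
Joint ranges: [-2.72, 2.72], [-1.05, 1.87], [-1.09, 1.28], [-1.99, 2.15], [-1.42, 1.44], [-3.14, 3.14]. Speed limits (rad/s): [2.79, 2.79, 3.14, 3.14, 3.14, 3.14].

### API

Orientations are given as a unit quaternion [x, y, z, w].
In Python, from workcell import bot gives the robot as it stands.
- The arm moves only by the shell command python3 -m creep 'ROWS'. ROWS is JSON, one flat list of numbers, 5 for each row, row after row: the shift along the world's x, y, z in m, then the turn about the world's z in rad, then the finger opening in m, from 0 to 0.0854. In form: [x, y, z, twist, claw, x, y, z, twist, claw, ...]. A call has 1 to 10 rows; each row is the pose to reach, as a shift and turn from the pose commanded when the call began; what a row does not reach only later rows make up. A row lasts 1/12 s, in which the tool goes at most 41.7 mm and 7.16 degrees, less where a joint would pass 70% of its speed; a pose out of reach is approached as far as the arm can. A call with a gripper value outside its range is refused whole. The fingers move at their own pace and stop on an object; the grip force is fixed at half the most. Time passes only in rows, so rows that repeat a pose let the fingers close. It gives the time, the measured TCP pose, the force, the opening and the grip force at its end, in the units of the state.
- bot.get_obs(): the state, without advancing time (a new reading comes with each control period).
- bot.camera(name): name is "side" or "top" or "wrist"; returns a dict with "pixels" (480x640x3 uint8, red, green, blue), "camera_matrix" (3x3 intrinsics, pixels), "extrinsics" (4x4, takes a point from world to camera coordinates); the wrist camera has in their place "T_tool_cam" (4x4, takes a point from camera to tool coordinates, whose origin is the TCP and whose axes are the flange's). Camera axes: x right, y down, z forward; pixel columns grow to the right and rows downward; lengths in m; the calibration is good to about 2 mm. The wrist camera is an equidistant fisheye: a pixel r from the principal point sees the ray r / f radians off the axis. A picture is of the moment at which its call begins: read the wrist's pose just before it. There is no depth.
- bot.job_done(): hands the job in; it is judged then, once.
Trained networks look in the newest picture that a camera, given by its name, has taken for a name from the list of things; names that differ only in an ending like _2 or _b are one class to them, and where a whole thing is asked for, a point or a joint stands for the part that bears it (a point fixed in the world has none). Each returns a list of dicts, best first, with "score" (0 to 1); they miss things now and then, are a little off and sometimes report something else, mostly with a low value. They report only what shows in the picture. A call takes as long as a camera call.
- bot.look_for(camera, thing): "centre" ([column, row] as shares, 0 to 1, of the picture: columns of its width, rows of its height, amid what is visible of it).
- bot.place_of(camera, thing): "centre" ([column, row] as shares, 0 to 1, of the picture: columns of its width, rows of its height: a listed point, or the origin of a listed thing).
The state is a dict: "clock": time; "joint_pos": joint angles; "joint_vel": joint speeds; "tau": joint torques, N m; "eef_pos": TCP position; "tool_rot": TCP orientation; "ft_force": force on the tool from outside, world axes, zero at the start; "ft_torque": the same for the moment, N m; "grip_width": finger opening in m; "grasp_force": force on a finger pad.
Only numpy, scipy, OpenCV 4.12 (cv2) and the standard library are available. Lean on these libraries where they do the work, as an engineer would, in place of code of your own. Each camera call takes 0.05 s, during which the arm holds its last target. There are 200 camera calls.

## Working session

There is one attempt and no reset: what is moved stays moved. The work goes in short steps, Python scripts to look and compute and a shell command to move; the robot and the scene stay as the last step left them, time stands still between calls to the robot, and variables do not carry over. Pictures are saved under pics/ and viewed, at most 10 in all, crops included, and the job is handed in when it is done.

```bash
ls; mkdir -p pics; python3 - <<'E'
from workcell import bot
import cv2,numpy as np,json
o=bot.get_obs();print({k:np.round(v,3).tolist() for k,v in o.items()})
for n in ["side","top","wrist"]:
    c=bot.camera(n);cv2.imwrite(f"pics/{n}0.png",c["pixels"][:,:,::-1])
    print(n,[ (k,np.round(v,4).tolist()) for k,v in c.items() if k!="pixels"])
    for t in ["stand","light_bar","vial_a","cap_a_top","plug_1","tin","jar","tweezers"]:
        print(t,[(np.round(np.array(d["centre"])*[640,480],1).tolist(),round(d["score"],2)) for d in bot.place_of(n,t)])
E
```

```text
pics
{'clock': 0.0, 'joint_pos': [-1.24, 0.241, 0.004, 1.335, -0.0, 1.571], 'joint_vel': [-0.0, -0.0, -0.0, -0.0, 0.002, -0.001], 'tau': [0.0, -37.232, 25.241, 0.017, 0.0, 0.0], 'eef_pos': [0.162, -0.472, 0.206], 'tool_rot': [0.986, 0.165, -0.0, -0.001], 'ft_force': [0.327, 0.31, 0.127], 'ft_torque': [0.03, -0.045, -0.014], 'grasp_force': 0.0, 'grip_width': 0.085}
side [('camera_matrix', [[448.7381, 0.0, 323.6884], [0.0, 448.7381, 236.693], [0.0, 0.0, 1.0]]), ('extrinsics', [[0.9353, -0.353, -0.0248, -0.5329], [-0.1579, -0.3534, -0.922, 0.2026], [0.3167, 0.8663, -0.3863, 0.7803], [0.0, 0.0, 0.0, 1.0]])]
stand [([290.5, 320.6], 0.85), ([344.2, 295.3], 0.16)]
light_bar [([302.9, 207.9], 0.81), ([328.6, 287.6], 0.16)]
vial_a [([283.9, 300.2], 0.73), ([277.2, 284.8], 0.72), ([292.4, 317.2], 0.72)]
cap_a_top [([307.2, 259.5], 0.54)]
plug_1 []
tin [([344.1, 295.5], 0.58), ([305.7, 259.5], 0.18)]
jar [([327.8, 287.2], 0.6), ([351.6, 374.2], 0.58)]
tweezers [([376.8, 328.1], 0.92), ([308.4, 331.9], 0.42)]
top [('camera_matrix', [[544.1101, 0.0, 317.4796], [0.0, 544.1101, 239.1833], [0.0, 0.0
[... 183 characters left out ...]
.86)]
light_bar [([331.4, 282.0], 0.7), ([309.7, 279.0], 0.47)]
vial_a [([346.4, 306.6], 0.95), ([276.0, 307.7], 0.86), ([382.2, 309.8], 0.78), ([309.3, 308.7], 0.72)]
cap_a_top [([312.0, 279.6], 0.56), ([327.0, 309.6], 0.46)]
plug_1 []
tin [([301.2, 239.5], 0.91), ([310.2, 307.8], 0.2)]
jar [([425.9, 277.2], 0.73), ([349.1, 274.6], 0.29)]
tweezers [([375.1, 237.9], 0.63)]
wrist [('camera_matrix', [[371.6483, 0.0, 317.8327], [0.0, 371.6483, 239.7359], [0.0, 0.0, 1.0]]), ('T_tool_cam', [[0.0001, -0.9639, -0.2662, 0.0672], [1.0, -0.0001, 0.0009, 0.0008], [-0.0009, -0.2662, 0.9639, -0.1662], [0.0, 0.0, 0.0, 1.0]])]
stand []
light_bar []
vial_a []
cap_a_top []
plug_1 []
tin []
jar []
tweezers []
```

```bash
python3 - <<'E'
import cv2,numpy as np
t=cv2.imread("pics/top0.png")[200:350,230:460];s=cv2.imread("pics/side0.png")[180:400,200:420]
a=cv2.resize(t,(800,522),interpolation=2)
b=cv2.resize(s,(600,600),interpolation=2)
cv2.imwrite("pics/t1.png",a);cv2.imwrite("pics/s1.png",b)
E
```

```text
(no output)
```

View pics/t1.png

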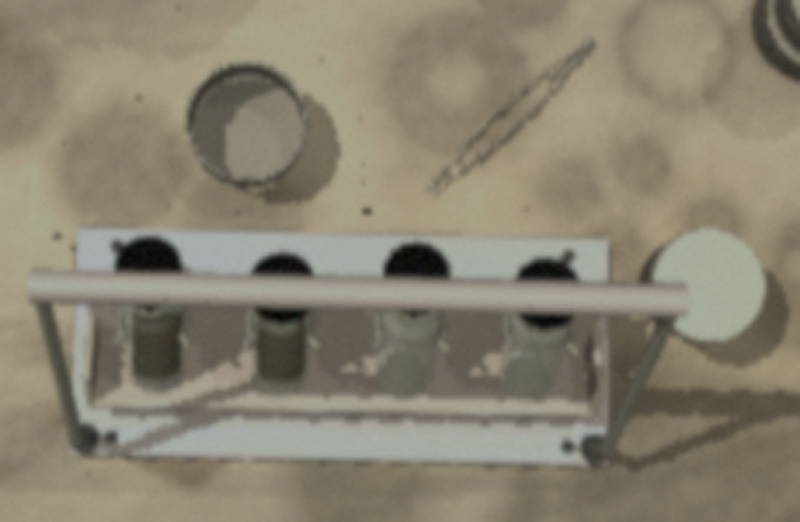

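View pics/s1.png

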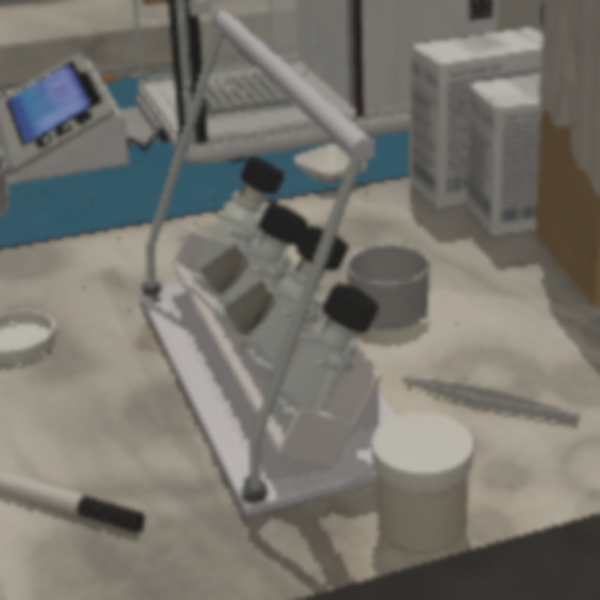

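Top view: from left to right, vials 1 and 2 hold brown plugs (crop ~(158,345), (280,350)) and vials 3 and 4 are empty. Side view: caps 1 and 3 stand high on pale stoppers, and caps 2 and 4 are down. So cap 1 (left end, +y) must be pressed down and cap 4 (right end, −y) pulled up. Next I fit the stand pose.

```bash
cat > h.py <<'E'
import numpy as np
from scipy.optimize import least_squares
K={};E={}
K['side']=np.array([[448.7381,0,323.6884],[0,448.7381,236.693],[0,0,1]]);E['side']=np.array([[0.9353,-0.353,-0.0248,-0.5329],[-0.1579,-0.3534,-0.922,0.2026],[0.3167,0.8663,-0.3863,0.7803]])
K['top']=np.array([[544.1101,0,317.4796],[0,544.1101,239.1833],[0,0,1]]);E['top']=np.array([[0.0277,-0.9995,0.0131,-0.0808],[-0.9929,-0.029,-0.1156,0.5887],[0.1159,-0.0098,-0.9932,0.9556]])
def proj(c,p):
    q=K[c]@(E[c]@np.append(p,1));return q[:2]/q[2]
def W(s,p): # stand->world
    c,n=np.cos(s[2]),np.sin(s[2]);return np.array([s[0]+c*p[0]-n*p[1],s[1]+n*p[0]+c*p[1],p[2]])
def vial(i,d,h): # i 0..3 from +y, d along axis, h foot height (foot centre at x=0)
    return np.array([d*.5,96-64*i,h*1e3+d*.866])*1e-3 if d==0 else np.array([d*.5e-3,.096-.064*i,h+d*.866e-3])
E
python3 - <<'E'
from h import *
S=lambda u,v:(200+u*.36667,180+v*.36667)
T=lambda u,v:(230+u*.2875,200+v*.2875)
obs=[('top','v',0,(276,307.7)),('top','v',1,(309.3,308.7)),('top','v',2,(346.4,306.6)),('top','v',3,(382.2,309.8)),
('side','v',0,(277.2,284.8)),('side','v',1,(283.9,300.2)),('side','v',2,(292.4,317.2)),
('side','o',0,(290.5,320.6)),('top','o',0,(327.5,307.3)),
('side','m',0,S(263,175)),('side','m',1,S(285,222)),('side','m',2,S(322,247)),('side','m',3,S(352,307)),
('side','bl',1,S(222,18)),('side','bl',-1,S(362,145)),('top','bl',1,T(33,285)),('top','bl',-1,T(687,300)),('side','bl',0,(302.9,207.9)),('top','bl',0,(331.4,282)),
('top','base',(-.06,.142),T(80,455)),('top','base',(-.06,-.142),T(605,462)),('top','base',(.06,-.142),T(608,240)),('top','base',(.06,.142),T(78,230))]
def res(p,full=False):
    s=p[:3];h,L,bx,bz=p[3:7];ox=0
    r=[]
    for c,k,i,uv in obs:
        if k=='v':q=np.array([0,.096-.064*i,h])
        elif k=='o':q=np.array([0,0,0.])
        elif k=='m':
            d=L-.009+(.012 if i in(0,2) else 0);q=np.array([d*.5,.096-.064*i,h+d*.866])
        elif k=='bl':q=np.array([bx,.138*i,bz])
        else:q=np.array([i[0]+p[7],i[1],.008])
        r.append(proj(c,W(s,q))-uv)
    return np.array(r)
f=least_squares(lambda p:np.r_[res(p).ravel(),(p[6]-.221)*1e3],[.5,0,0,.02,.085,.05,.221,0],loss='soft_l1')
print(f.x.round(4))
for o,r in zip(obs,res(f.x)):print(o[:3],r.round(1))
s=f.x[:3]
for c,n in(('top','tin'),('top','jar'),('top','tweezers')):pass
E
```

```text
[ 0.4679 -0.0873  0.007   0.0269  0.0956  0.0365  0.2216  0.0145]
('top', 'v', 0) [-0.7 -1.3]
('top', 'v', 1) [ 1.4 -1.5]
('top', 'v', 2) [-0.3  1.3]
('top', 'v', 3) [-0.8 -1.2]
('side', 'v', 0) [-1.8  0.8]
('side', 'v', 1) [0.3 0.2]
('side', 'v', 2) [ 1.7 -0.1]
('side', 'o', 0) [-0.7  0.1]
('top', 'o', 0) [0.4 0.1]
('side', 'm', 0) [-0.3 -0.4]
('side', 'm', 1) [-0.8  0.2]
('side', 'm', 2) [ 0.1 -0.4]
('side', 'm', 3) [-0.6 -0.1]
('side', 'bl', 1) [-0.4  0.5]
('side', 'bl', -1) [0.3 2.2]
('top', 'bl', 1) [-0.8 -0.4]
('top', 'bl', -1) [ 0.  -0.7]
('side', 'bl', 0) [ 0.1 -0.4]
('top', 'bl', 0) [1.9 1.5]
('top', 'base', (-0.06, 0.142)) [-2.9  0.1]
('top', 'base', (-0.06, -0.142)) [1.  1.2]
('top', 'base', (0.06, -0.142)) [ 0.3 -0.3]
('top', 'base', (0.06, 0.142)) [-0.1 -0.7]
```

Fit residuals are about 1 px. The stand is at (0.468, −0.087) with yaw ≈ 0. The bar hangs at stand x ≈ 37 mm, almost straight over the caps, so a vertical tool can't straddle a cap.

- **Cap 4:** from in front of the bar, push its lower front rim backwards and up with the outside of the open rear finger.
- **Cap 1:** from behind the bar, press it down with the tip of the open front finger.

First I move in front of vial 4.

```bash
python3 -m creep '[0.257,0.295,0,1.247,0.085,0.257,0.295,0,1.247,0.085,0.257,0.295,0,1.247,0.085,0.257,0.295,0,1.247,0.085,0.257,0.295,0,1.247,0.085,0.257,0.295,0,1.247,0.085,0.257,0.295,0,1.247,0.085,0.257,0.295,0,1.247,0.085,0.257,0.295,0,1.247,0.085,0.257,0.295,0,1.247,0.085]'
python3 -m creep '[0,0,0,0,0.085]'
cat >> h.py <<'E'
def wpix(o,c,p):
    from scipy.spatial.transform import Rotation as R
    T=np.eye(4);T[:3,:3]=R.from_quat(o['tool_rot']).as_matrix();T[:3,3]=o['eef_pos']
    q=np.linalg.inv(T@np.array(c['T_tool_cam']))@np.append(p,1);q=q[:3]
    th=np.arctan2(np.hypot(*q[:2]),q[2]);k=c['camera_matrix']
    return np.array([k[0][2],k[1][2]])+k[0][0]*th*q[:2]/np.hypot(*q[:2])
S0=(.4679,-.0873,.007)
def cap(i,L,r=0,ang=0):
    e=np.array([-np.cos(ang)*.866,np.sin(ang),np.cos(ang)*.5])*r  # ang 0 = front
    return W(S0,np.array([L*.5,.096-.064*i,.0269+L*.866])+e)
E
python3 - <<'E'
from h import *
from workcell import bot
import cv2
o=bot.get_obs();c=bot.camera("wrist");im=c["pixels"][:,:,::-1].copy()
print(o['eef_pos'],o['joint_pos'],o['clock'])
for i in range(4):
    L=.0956+(.012 if i in(0,2) else 0)
    for a in np.arange(0,6.28,.35):
        for d,col in((0,(0,0,255)),(-.018,(0,255,0))):
            p=wpix(o,c,cap(i,L+d,.016,a));cv2.circle(im,tuple(int(v) for v in p.round()),0,col,-1)
for y in np.linspace(-.138,.138,40):
    p=wpix(o,c,W(S0,np.array([.0365,y,.2216])));cv2.circle(im,tuple(int(v) for v in p.round()),0,(255,0,0),-1)
cv2.imwrite("pics/w1.png",im)
print([(np.round(np.array(d["centre"])*[640,480],1).tolist(),round(d["score"],2)) for d in bot.place_of("wrist","cap_a_top")],[wpix(o,c,cap(i,.0956)).round(1) for i in range(4)])
E
```

```text
clock: 2.18
eef_pos: [0.4222, -0.1743, 0.2071]
tool_rot: [0.701, 0.713, 0.001, 0.0]
ft_force: [-0.0, -0.9, 0.3]
grip_width: 0.0847
grasp_force: 0.0
clock: 2.27
eef_pos: [0.4217, -0.1751, 0.2069]
tool_rot: [0.701, 0.713, 0.001, 0.0]
ft_force: [0.3, 0.7, -0.3]
grip_width: 0.0851
grasp_force: 0.0
[ 0.42168503 -0.17507551  0.20687874] [-3.94236303e-01  1.54187324e-01 -1.03391974e-01  1.31251911e+00
  9.91370400e-04  1.16044900e+00] 2.2667
[([448.4, 74.9], 0.68)] [array([447. ,  -5.3]), array([449.2,  74. ]), array([447.1, 159.7]), array([440.9, 243.7])]
```

View pics/w1.png

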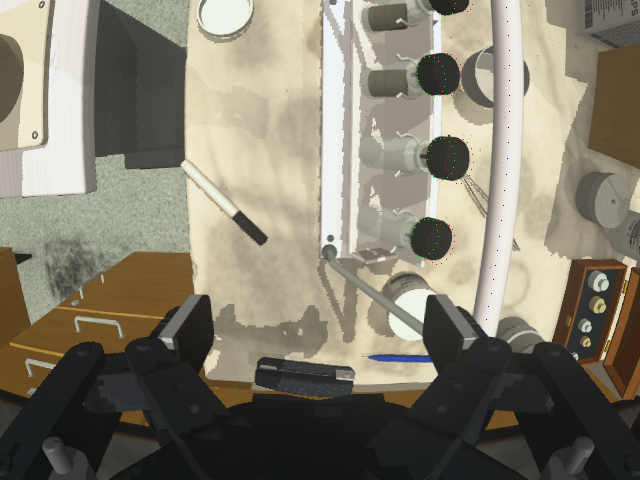

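The wrist view from in front shows all four vials at columns 360–470. Cap 4 is at about (433,239), the bar at column 505 and the fingers at (190,330) and (450,330). I check the model overlay in a crop.

```bash
python3 - <<'E'
import cv2
im=cv2.imread("pics/w1.png")[40:290,340:540]
cv2.imwrite("pics/w1c.png",cv2.resize(im,(480,600),interpolation=0))
E
```

```text
(no output)
```

View pics/w1c.png

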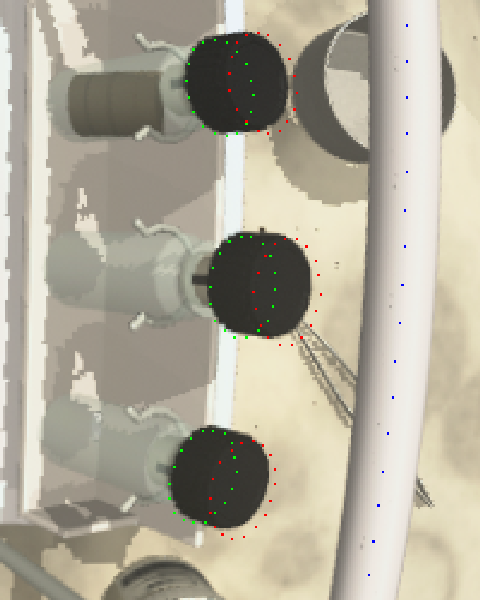

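```bash
python3 - <<'E'
from h import *
from workcell import bot
import cv2
o=bot.get_obs();c=bot.camera("wrist");g=c["pixels"].max(2)
def blobs(g,thr,x0,y0,x1,y1):
    n,l,st,ce=cv2.connectedComponentsWithStats((g[y0:y1,x0:x1]<thr).astype(np.uint8))
    return [(st[i,4],(ce[i]+[x0,y0]).round(1)) for i in range(1,n) if st[i,4]>40],
print('w',blobs(g,75,395,30,480,275))
s=cv2.imread("pics/side0.png").max(2);print('s',blobs(s,60,285,230,345,305))
def tri(i,w,sd):
    f=lambda p:np.r_[wpix(o,c,p)-w,proj('side',p)-sd]
    r=least_squares(f,cap(i,.085));return r.x.round(4),r.fun.round(1)
import pickle;pickle.dump((o,{k:c[k] for k in c if k!='pixels'}),open('w1.pkl','wb'))
for i in range(1,4):print(i,'model mid',cap(i,.0956-.009+(.012 if i==2 else 0)).round(4),wpix(o,c,cap(i,.0866+(.012 if i==2 else 0))).round(1),proj('side',cap(i,.0866+(.012 if i==2 else 0))).round(1))
E
```

```text
w ([(np.int32(1441), array([439.7,  69.8])), (np.int32(1540), array([449.7, 153.5])), (np.int32(1354), array([434.1, 234.4]))],)
s ([(np.int32(139), array([295.7, 244.1])), (np.int32(224), array([306.2, 263.8])), (np.int32(44), array([322.8, 272.8])), (np.int32(229), array([328.4, 292.6]))],)
1 model mid [ 0.511  -0.055   0.1019] [441.9  70.9] [303.7 261.6]
2 model mid [ 0.5174 -0.119   0.1123] [452.9 155.7] [318.2 270.1]
3 model mid [ 0.5119 -0.183   0.1019] [435.9 236.9] [328.5 292.4]
```

```bash
python3 -m creep '[0,0,-0.04,0,0.085,0,0,-0.08,0,0.085,0,0,-0.121,0,0.085,0,0,-0.121,0,0.085,0,0,-0.121,0,0.085]'
python3 -m creep '[0.004,0,0,0,0.085,0.008,0,0,0,0.085,0.010,0,0,0,0.085]'
python3 - <<'E'
from h import *
from workcell import bot
import cv2
o=bot.get_obs();c=bot.camera("wrist")["pixels"][:,:,::-1];s=bot.camera("side")["pixels"][:,:,::-1]
print(o['eef_pos'],o['ft_force'])
a=cv2.resize(c[100:400,320:520],(400,600),interpolation=2);b=cv2.resize(s[200:350,250:350],(400,600),interpolation=2)
cv2.imwrite("pics/p2.png",np.hstack([a,b]))
E
```

```text
clock: 2.83
eef_pos: [0.4165, -0.1781, 0.0846]
tool_rot: [0.706, 0.708, -0.001, -0.003]
ft_force: [1.2, -0.1, -0.0]
grip_width: 0.085
grasp_force: 0.0
clock: 3.08
eef_pos: [0.4292, -0.1794, 0.0883]
tool_rot: [0.705, 0.709, -0.001, 0.001]
ft_force: [-14.2, -2.8, 5.9]
grip_width: 0.0849
grasp_force: 0.0
[ 0.42916348 -0.17943729  0.0883464 ] [-14.23048193  -2.83000267   5.898654  ]
```

View pics/p2.png

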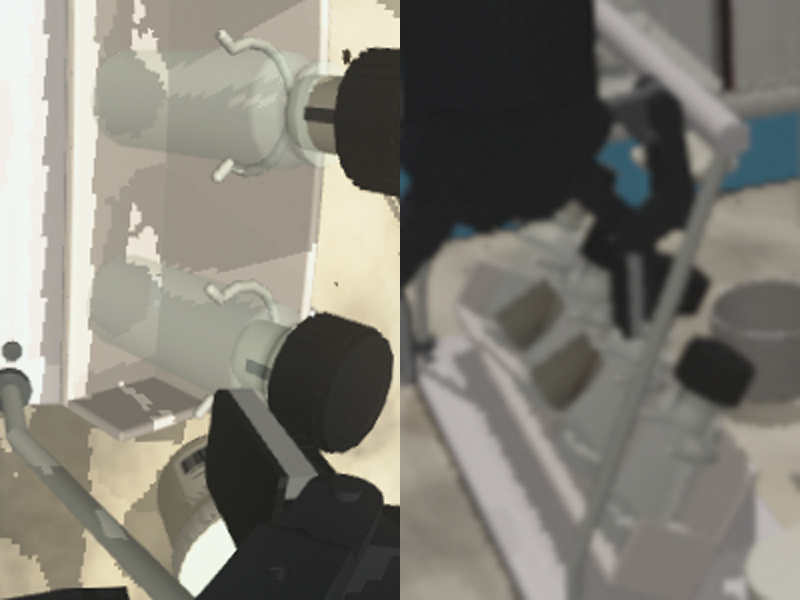

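```bash
python3 - <<'E'
from h import *
import pickle
from scipy.spatial.transform import Rotation as R
from workcell import bot
o=bot.get_obs();c=pickle.load(open('w1.pkl','rb'))[1]
cr=lambda p:((wpix(o,c,p)-[320,100])*2).round(0)
Rm=R.from_quat(o['tool_rot']).as_matrix()
for z in(-.005,-.013,-.025,-.04):
  for y in(.0425,.05,.057):
    print(z,y,[cr(o['eef_pos']+Rm@np.array([x,y,z])) for x in(.011,-.011)])
m=np.array([.511,-.1815,.1015]);ax=np.array([.5,0,.866]);fr=np.array([-.866,0,.5])
print('cap front bottom',cr(m-.009*ax+.016*fr),'front top',cr(m+.009*ax+.016*fr),'mid',cr(m),o['eef_pos'],o['ft_force'])
for s in (1,-1):print('side edge',cr(m-.009*ax+np.array([0,s*.016,0])),cr(m+.009*ax+np.array([0,s*.016,0])))
E
```

```text
-0.005 0.0425 [array([176., 324.]), array([169., 410.])]
-0.005 0.05 [array([207., 324.]), array([198., 409.])]
-0.005 0.057 [array([235., 324.]), array([225., 408.])]
-0.013 0.0425 [array([184., 336.]), array([176., 424.])]
-0.013 0.05 [array([216., 335.]), array([206., 423.])]
-0.013 0.057 [array([245., 335.]), array([234., 422.])]
-0.025 0.0425 [array([198., 355.]), array([188., 448.])]
-0.025 0.05 [array([231., 355.]), array([220., 447.])]
-0.025 0.057 [array([262., 354.]), array([249., 445.])]
-0.04 0.0425 [array([217., 384.]), array([205., 483.])]
-0.04 0.05 [array([254., 382.]), array([239., 481.])]
-0.04 0.057 [array([287., 381.]), array([271., 479.])]
cap front bottom [265. 390.] front top [325. 417.] mid [334. 387.] [ 0.42907016 -0.17910977  0.08809521] [-7.91710274 -1.22877381  0.83589202]
side edge [314. 315.] [374. 336.]
side edge [296. 433.] [351. 460.]
```

```bash
python3 - <<'E'
from h import *
from scipy.spatial.transform import Rotation as R
from workcell import bot
o=bot.get_obs()
cr=lambda p:((proj('side',p)-[250,200])*4+[400,0]).round(0)
Rm=R.from_quat(o['tool_rot']).as_matrix()
for z in(-.005,-.013,-.025,-.04):
  for y in(.0425,.05,.057):
    print(z,y,[cr(o['eef_pos']+Rm@np.array([x,y,z])) for x in(.011,-.011)])
m=np.array([.511,-.1815,.1015]);ax=np.array([.5,0,.866]);fr=np.array([-.866,0,.5])
print('cap front bottom',cr(m-.009*ax+.016*fr),'front top',cr(m+.009*ax+.016*fr),'mid',cr(m))
im=bot.camera("side")["pixels"][:,:,::-1]
import cv2
cv2.imwrite("pics/p3.png",cv2.resize(im[210:310,270:370],(600,600),interpolation=2))
E
```

```text
-0.005 0.0425 [array([611., 391.]), array([628., 416.])]
-0.005 0.05 [array([628., 387.]), array([646., 412.])]
-0.005 0.057 [array([644., 384.]), array([662., 409.])]
-0.013 0.0425 [array([610., 374.]), array([627., 399.])]
-0.013 0.05 [array([627., 370.]), array([645., 395.])]
-0.013 0.057 [array([643., 367.]), array([661., 392.])]
-0.025 0.0425 [array([609., 348.]), array([626., 373.])]
-0.025 0.05 [array([626., 345.]), array([644., 369.])]
-0.025 0.057 [array([642., 342.]), array([660., 366.])]
-0.04 0.0425 [array([607., 316.]), array([625., 340.])]
-0.04 0.05 [array([625., 313.]), array([642., 336.])]
-0.04 0.057 [array([641., 310.]), array([659., 333.])]
cap front bottom [669. 378.] front top [689. 340.] mid [711. 369.]
```

View pics/p3.png

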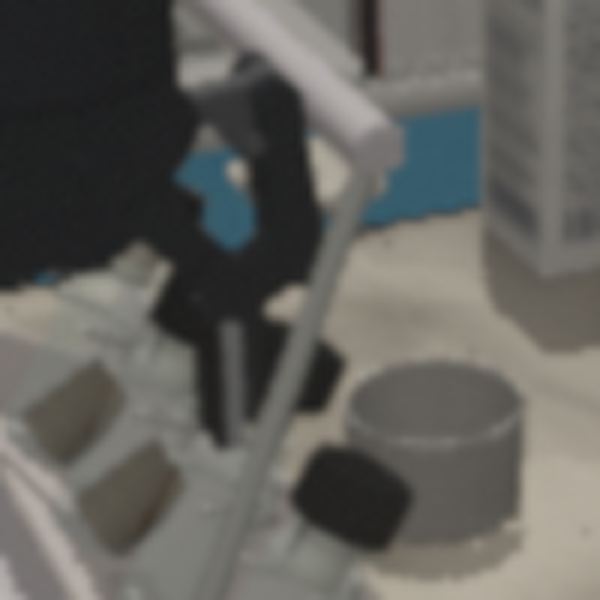

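The p2/p3 pictures show that the open fingertips end about 38 mm behind the TCP. The tip is still at z ≈ 0.126, nothing has been touched, and the knuckle is near the bar. I back off, go 25 mm lower, then feel forward.

```bash
python3 -m creep '[-0.010,0.003,0,0,0.085,-0.010,0.003,0,0,0.085,-0.010,0.003,-0.013,0,0.085,-0.010,0.003,-0.026,0,0.085,-0.010,0.003,-0.026,0,0.085,-0.010,0.003,-0.026,0,0.085]'
python3 -m creep '[0.008,0,0,0,0.085,0.016,0,0,0,0.085,0.019,0,0,0,0.085,0.019,0,0,0,0.085,0.019,0,0,0,0.085]'
python3 - <<'E'
from h import *
from workcell import bot
import cv2
b=bot.camera("side")["pixels"][:,:,::-1];a=bot.camera("wrist")["pixels"][:,:,::-1]
o=bot.get_obs();print(o['eef_pos'],o['ft_force'])
cv2.imwrite("pics/p4.png",np.hstack([cv2.resize(a[200:350,380:480],(400,600),interpolation=2),cv2.resize(b[230:330,285:352],(400,600),interpolation=2)]))
E
```

```text
clock: 3.73
eef_pos: [0.4204, -0.1752, 0.0609]
tool_rot: [0.705, 0.71, 0.0, 0.001]
ft_force: [-0.1, 0.4, 0.1]
grip_width: 0.0849
grasp_force: 0.0
clock: 4.15
eef_pos: [0.439, -0.1749, 0.0601]
tool_rot: [0.704, 0.71, 0.0, 0.0]
ft_force: [-0.2, -0.3, 0.5]
grip_width: 0.085
grasp_force: 0.0
[ 0.43825537 -0.1747741   0.05987976] [-0.66812605 -0.73220611  0.13656103]
```

View pics/p4.png

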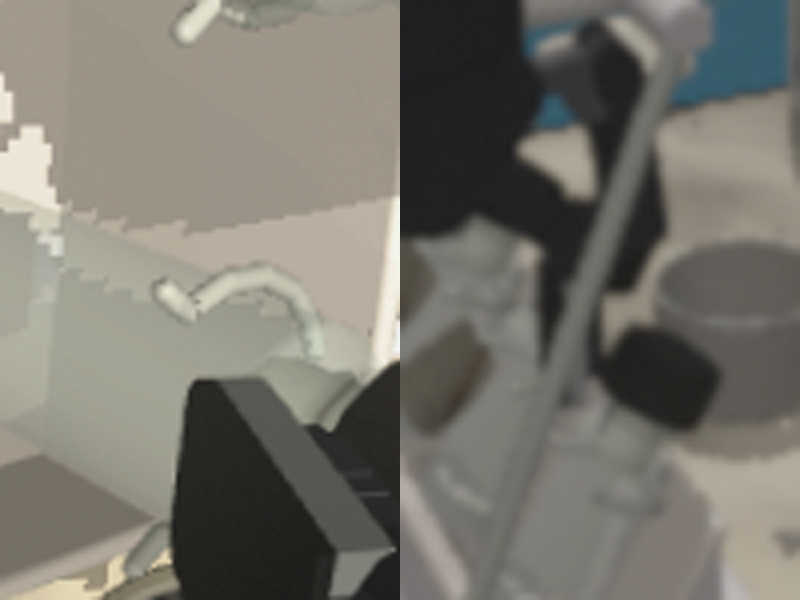

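Wrist half: the finger slab is beside cap 4. Side half: the tip is at about (575,400), just in front of and slightly below the cap's lower front rim at about (600,375). There is no force yet, so I feel forward.

```bash
python3 -m creep '[0.002,0,0.001,0,0.085,0.002,0,0.001,0,0.085,0.002,0,0.001,0,0.085]'|egrep 'eef|ft_f'
python3 -m creep '[0.002,0,0,0,0.085,0.002,0,0,0,0.085,0.002,0,0,0,0.085]'|egrep 'eef|ft_f'
python3 -m creep '[0.002,0,0,0,0.085,0.002,0,0,0,0.085,0.002,0,0,0,0.085]'|egrep 'clock|eef|ft_f'
```

```text
eef_pos: [0.4405, -0.175, 0.061]
ft_force: [-0.3, 0.3, -1.0]
eef_pos: [0.4418, -0.1748, 0.0608]
ft_force: [-2.1, 0.3, 1.5]
clock: 5.0
eef_pos: [0.4419, -0.1748, 0.0606]
ft_force: [-6.6, 0.3, 5.2]
```

```bash
python3 - <<'E'
from h import *
print('bar c',proj('side',np.array([.5045,-.178,.2216])),'bar bottom',proj('side',np.array([.5045,-.178,.2146])),'front',proj('side',np.array([.4975,-.178,.2216])))
for x in(.495,.505,.515,.525):
  for z in(.19,.20,.21):print(x,z,proj('side',np.array([x,-.175,z])).round(1))
E
python3 -m creep '[0.002,0,0.003,0,0.085,0.0035,0,0.005,0,0.085,0.0035,0,0.005,0,0.085,0.0035,0,0.005,0,0.085]'|egrep 'clock|eef|ft_f'
```

```text
bar c [321.31559854 224.85693189] bar bottom [321.43554217 229.0223243 ] front [317.09930773 225.52987649]
0.495 0.19 [315.6 243.7]
0.495 0.2 [315.4 237.9]
0.495 0.21 [315.2 232. ]
0.505 0.19 [321.5 242.7]
0.505 0.2 [321.3 236.9]
0.505 0.21 [321.1 231. ]
0.515 0.19 [327.3 241.7]
0.515 0.2 [327.2 235.9]
0.515 0.21 [327.1 230.1]
0.525 0.19 [333.1 240.7]
0.525 0.2 [333.  234.9]
0.525 0.21 [332.9 229.1]
clock: 5.33
eef_pos: [0.4442, -0.1746, 0.0649]
ft_force: [-7.6, -0.7, 2.5]
```

```bash
cat > capm.py <<'E'
from h import *
from workcell import bot
import cv2
im=bot.camera("side")["pixels"][:,:,::-1];ref=cv2.imread("pics/side0.png")
# template: right/lower part of cap 4 in the reference
t=ref[280:306,322:345];r=cv2.matchTemplate(im[265:320,308:362],t,cv2.TM_CCOEFF_NORMED)
_,v,_,m=cv2.minMaxLoc(r);print('cap4 shift px',m[0]-14,m[1]-15,round(v,3), 'expected at 12mm',(proj('side',cap(3,.0986))-proj('side',cap(3,.0866))).round(1))
y,x=m
def sub(a,b,c):return .5*(a-c)/(a-2*b+c)
try:print('sub',sub(r[m[1],m[0]-1],v,r[m[1],m[0]+1]),sub(r[m[1]-1,m[0]],v,r[m[1]+1,m[0]]))
except Exception as e:print(e)
o=bot.get_obs();print(o['eef_pos'].round(4),o['ft_force'].round(1),o['clock'])
E
python3 capm.py
```

```text
cap4 shift px 1 -2 0.97 expected at 12mm [ 3.2 -6.2]
sub 0.13141555 0.10914182
[ 0.4442 -0.1745  0.0649] [-8.5 -1.5  2.9] 5.3833
```

The cap has already risen about 4 mm, so the push works. I go on in the same direction.

```bash
python3 -m creep '[0.0015,0,0.0015,0,0.085,0.003,0,0.003,0,0.085,0.003,0,0.003,0,0.085,0.003,0,0.003,0,0.085]'|egrep 'clock|eef|ft_f'; python3 capm.py
```

```text
clock: 5.72
eef_pos: [0.4467, -0.1746, 0.0686]
ft_force: [-12.0, 0.4, 9.0]
cap4 shift px 2 -4 0.947 expected at 12mm [ 3.2 -6.2]
sub 0.30297917 -0.17268078
[ 0.4467 -0.1745  0.0687] [-11.8  -0.7   8.4] 5.7667
```

```bash
python3 -m creep '[-0.008,0,0,0,0.085,-0.020,0,0,0,0.085,-0.030,0,0,0,0.085,-0.030,0,0,0,0.085,-0.030,0,0,0,0.085]'|egrep 'clock|eef|ft_f'; python3 capm.py
```

```text
clock: 6.18
eef_pos: [0.421, -0.175, 0.0691]
ft_force: [0.4, -1.2, 0.7]
cap4 shift px 3 -6 0.935 expected at 12mm [ 3.2 -6.2]
sub -0.0238944 0.41176796
[ 0.4216 -0.1751  0.0692] [1.  0.3 0.2] 6.2333
```

Cap 4 has snapped to its raised position: it shifted by the full (3,−6) px expected for 12 mm. Before going behind the bar for cap 1, I check the free space there in the first top picture.

```bash
python3 - <<'E'
from h import *
import cv2
im=cv2.imread("pics/top0.png")
for z,col in((.02,(0,255,0)),(.15,(0,0,255))):
  for x in(.65,.70,.75):
    for y in(-.03,.01,.05):
      p=proj('top',np.array([x,y,z]));cv2.circle(im,tuple(int(v) for v in p.round()),1,col,-1)
cv2.imwrite("pics/t2.png",cv2.resize(im[60:300,170:470],(750,600),interpolation=2))
print(cap(0,.0986),cap(0,.1076))
E
python3 -m creep '[-0.015,0.01,0,0,0.085,-0.026,0.02,0.02,0,0.085,-0.026,0.05,0.06,0,0.085,-0.026,0.07,0.10,0,0.085,-0.026,0.10,0.14,0,0.085,-0.026,0.12,0.17,0,0.085,-0.026,0.14,0.17,0,0.085,-0.026,0.14,0.17,0,0.085]'|egrep 'clock|eef|ft_f'
```

```text
[0.5165268  0.00904275 0.1122876 ] [0.52102669 0.00907424 0.1200816 ]
clock: 6.9
eef_pos: [0.3981, -0.0316, 0.2431]
ft_force: [-0.1, -0.7, -0.5]
```

View pics/t2.png

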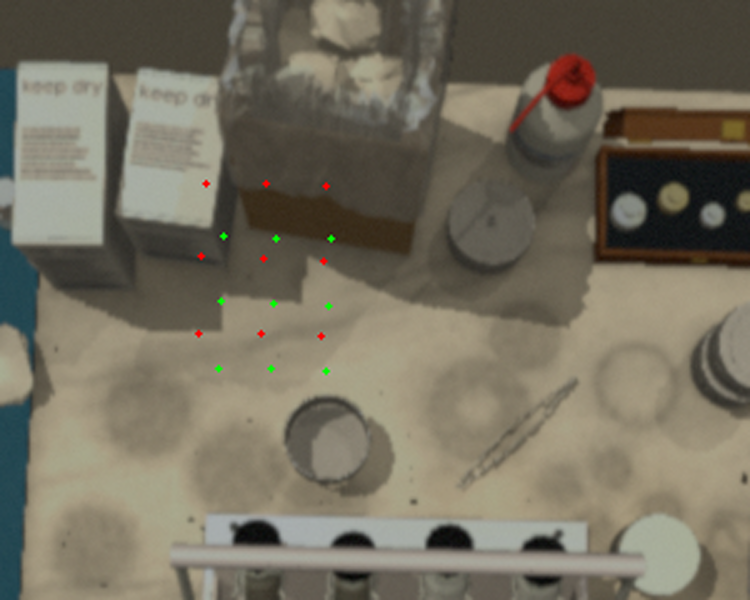

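The space behind the stand is free up to x ≈ 0.74, where the boxes begin (crop (190,245)). The tin is at crop (328,440), low enough for the fingers to pass over. I go over the bar and down behind it.

```bash
python3 -m creep '[0.21,0.045,0.01,0,0.085,0.21,0.045,0.01,0,0.085,0.21,0.045,0.01,0,0.085,0.21,0.045,0.01,0,0.085,0.21,0.045,0.01,0,0.085,0.21,0.045,0.01,0,0.085,0.21,0.045,0.01,0,0.085,0.21,0.045,0.01,0,0.085]'|egrep 'clock|eef|ft_f|rot'
python3 -m creep '[0,0,-0.04,0,0.085,0,0,-0.08,0,0.085,0,0,-0.12,0,0.085,0,0,-0.15,0,0.085,0,0,-0.162,0,0.085,0,0,-0.162,0,0.085,0,0,-0.162,0,0.085]'|egrep 'clock|eef|ft_f'
python3 - <<'E'
from h import *
from workcell import bot
import cv2
o=bot.get_obs();print(o['eef_pos'],o['ft_force'],o['joint_pos'])
b=bot.camera("side")["pixels"][:,:,::-1];a=bot.camera("wrist")["pixels"][:,:,::-1]
cv2.imwrite("pics/p5.png",np.hstack([cv2.resize(a[50:410,130:370],(400,600),interpolation=2),cv2.resize(b[200:290,270:330],(400,600),interpolation=2)]))
E
```

```text
clock: 7.57
eef_pos: [0.6046, 0.0098, 0.2471]
tool_rot: [0.705, 0.71, -0.001, -0.001]
ft_force: [-0.3, -0.3, -0.6]
clock: 8.15
eef_pos: [0.6036, 0.0095, 0.0876]
ft_force: [0.8, 0.6, 0.9]
[0.60356132 0.00954066 0.08757633] [0.80013561 0.56215349 0.89757053] [ 1.58509494e-02  5.16225233e-01  9.47040897e-02  1.14990296e+00
 -8.28253053e-05  1.58030360e+00]
```

View pics/p5.png

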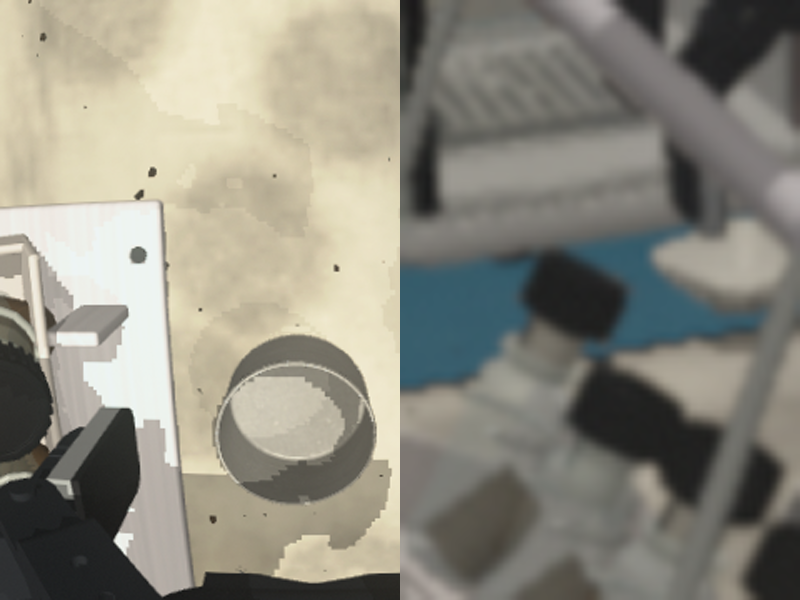

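Wrist half: the front finger at (90,460) stands behind cap 1, whose edge is at (45,390). Side half: cap 1 is still raised, with its stopper showing. I move in and press along the vial axis.

```bash
python3 -m creep '[-0.010,0,-0.001,0,0.085,-0.017,0,-0.003,0,0.085,-0.023,0,-0.004,0,0.085,-0.023,0,-0.004,0,0.085,-0.023,0,-0.004,0,0.085]'|egrep 'clock|eef|ft_f'
python3 -m creep '[-0.0005,0,-0.003,0,0.085,-0.001,0,-0.006,0,0.085,-0.001,0,-0.007,0,0.085,-0.001,0,-0.007,0,0.085]'|egrep 'clock|eef|ft_f'
```

```text
clock: 8.67
eef_pos: [0.5821, 0.0101, 0.0837]
ft_force: [-0.3, 0.1, 0.2]
clock: 9.0
eef_pos: [0.5806, 0.0101, 0.0751]
ft_force: [-0.7, -0.4, -0.0]
```

```bash
python3 -m creep '[-0.001,0,-0.002,0,0.085,-0.002,0,-0.003,0,0.085,-0.002,0,-0.003,0,0.085]'|egrep 'eef|ft_f'
python3 -m creep '[-0.001,0,-0.002,0,0.085,-0.002,0,-0.003,0,0.085,-0.002,0,-0.003,0,0.085]'|egrep 'clock|eef|ft_f'
```

```text
eef_pos: [0.5797, 0.0101, 0.0731]
ft_force: [1.8, 0.7, 0.1]
clock: 9.5
eef_pos: [0.5772, 0.0101, 0.07]
ft_force: [2.2, -0.3, 1.3]
```

```bash
cat > cap1.py <<'E'
from h import *
from workcell import bot
import cv2
im=bot.camera("side")["pixels"][:,:,::-1];ref=cv2.imread("pics/side0.png")
t=ref[236:252,286:306];r=cv2.matchTemplate(im[226:268,274:316],t,cv2.TM_CCOEFF_NORMED)
_,v,_,m=cv2.minMaxLoc(r);print('cap1 shift px',m[0]-12,m[1]-10,round(v,3),'expected -12mm',(proj('side',cap(0,.0866))-proj('side',cap(0,.0986))).round(1))
o=bot.get_obs();print(o['eef_pos'].round(4),o['ft_force'].round(1),o['clock'])
E
python3 cap1.py
```

```text
cap1 shift px -1 2 0.823 expected -12mm [-2.6  5.2]
[0.5768 0.0101 0.0698] [0.7 0.2 1.1] 9.55
```

```bash
python3 -m creep '[-0.001,0,-0.002,0,0.085,-0.002,0,-0.004,0,0.085,-0.003,0,-0.006,0,0.085,-0.003,0,-0.006,0,0.085,-0.003,0,-0.006,0,0.085]'|egrep 'clock|eef|ft_f';python3 cap1.py
python3 -m creep '[-0.001,0,-0.002,0,0.085,-0.0015,0,-0.004,0,0.085,-0.0015,0,-0.004,0,0.085]'|egrep 'clock|eef|ft_f';python3 cap1.py
```

```text
clock: 9.97
eef_pos: [0.5734, 0.0101, 0.0642]
ft_force: [-0.9, 0.6, 4.6]
cap1 shift px -2 5 0.791 expected -12mm [-2.6  5.2]
[0.5734 0.0101 0.0641] [-0.8 -0.3  5.7] 10.0167
clock: 10.27
eef_pos: [0.5738, 0.0101, 0.0636]
ft_force: [-4.0, -0.5, 20.0]
cap1 shift px -2 5 0.781 expected -12mm [-2.6  5.2]
[0.5738 0.0101 0.0636] [-3.5 -1.  19.9] 10.3167
```

It is pressed home: 20 N and no further travel. I retreat behind the bar, go up, and verify all four caps.

```bash
python3 -m creep '[0.004,0,0.010,0,0.085,0.015,0,0.018,0,0.085,0.034,0,0.022,0,0.085,0.034,0,0.022,0,0.085,0.034,0,0.05,0,0.085,0.034,0,0.09,0,0.085,0.034,0,0.13,0,0.085,0.034,0,0.17,0,0.085,0.034,0,0.21,0,0.085,0.034,0,0.21,0,0.085]'|egrep 'clock|eef|ft_f'
python3 -m creep '[-0.25,0,0.05,0,0.085,-0.25,0,0.05,0,0.085,-0.25,0,0.05,0,0.085,-0.25,0,0.05,0,0.085,-0.25,0,0.05,0,0.085,-0.25,0,0.05,0,0.085,-0.25,0,0.05,0,0.085,-0.25,0,0.05,0,0.085,-0.25,0,0.05,0,0.085]'|egrep 'clock|eef|ft_f'
python3 cap1.py; python3 capm.py
python3 - <<'E'
import cv2,numpy as np
from workcell import bot
b=bot.camera("side")["pixels"][:,:,::-1];a=bot.camera("wrist")["pixels"][:,:,::-1]
cv2.imwrite("pics/p6.png",np.hstack([cv2.resize(a[20:320,300:500],(400,600),interpolation=2),cv2.resize(b[225:345,270:350],(400,600),interpolation=2)]))
E
```

```text
clock: 11.15
eef_pos: [0.6091, 0.0102, 0.2787]
ft_force: [0.2, -0.1, 1.8]
clock: 11.9
eef_pos: [0.3565, 0.0101, 0.3195]
ft_force: [0.8, 0.1, 0.0]
cap1 shift px -2 5 0.887 expected -12mm [-2.6  5.2]
[0.357  0.0101 0.3192] [ 0.2 -0.3  0.4] 11.95
cap4 shift px 3 -6 0.934 expected at 12mm [ 3.2 -6.2]
sub -0.025088038 0.41238245
[0.3572 0.0101 0.319 ] [ 0.5 -0.1  0.3] 12.0
```

View pics/p6.png

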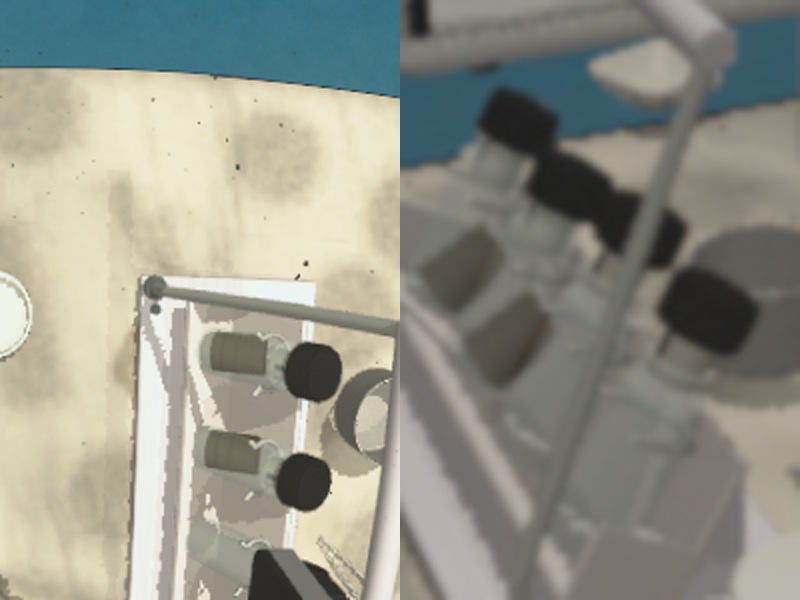

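The picture shows caps 1 and 2 (plugs) down, and caps 3 and 4 (empty) raised with the pale stopper visible. The tin has not moved. The arm is clear of everything.

```bash
python3 -m creep '[0,0,0,0,0.085,0,0,0,0,0.085]'|egrep 'clock|ft_f'; python3 -c "
from workcell import bot
print(bot.job_done())"
```

```text
clock: 12.27
ft_force: [0.4, -0.8, -0.5]
the job is handed in; nothing more can be done
None
```

I put right the two wrong vials: the left-end plug vial's raised cap is now pressed fully down and the right-end empty vial's sealed cap is raised; the final pictures show all four as they should be, and the job was handed in at about 12 s (the judge's result was not shown).

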